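# Draw the turner out of its hooded utensil box

### The job

Take the wooden turner out of the utensil box. It is longer than the opening between the two clear end hoods, so slide one end further under a hood, tip the other end up through the opening and draw it out at a slant, without forcing it against the box and without disturbing the jam jar and the honey jar. Finish while holding it still in the gripper, with all of it at least 5 cm above the top of the box and touching nothing else.

Things in the scene. Friction and masses are not known exactly. Their poses are not given: they have to be found in the camera images.
- box: Heavy bamboo utensil box that does not move, 162 (its x) x 372 (its y, long axis) x 80 mm high; origin at the centre of its underside on the worktop, z up. Walls and floor 6 mm thick: inside 150 x 360 mm. Clear fixed hoods (z = 74 to 78 mm) roof both ends. Two ribs across the floor, at |y| = 59 to 71 mm, rise to z = 30 mm and carry the turner; elsewhere the floor is at z = 6 mm.
- opening (a point): Centre of the box's top opening, level with the box's top (80 mm above its underside), axes as the box. The opening is 150 mm (x) by 170 mm (y), between the hoods' steel-trimmed lips; each lip is 12 mm wide (y) and 10 mm deep, its underside 70 mm above the box's underside. A wall cupboard hangs behind the work (beyond x of about 0.57 m, above z of 0.49 m).
- turner: Loose straight dark wooden turner (flat spatula), 240 mm long along its y, about 90 g; origin at mid-length on its flat underside. Handle y = -120 to +42 mm, 22 mm wide (x), 18 mm thick; blade y = +32 to +120 mm, 8 mm thick, 34 to 56 mm wide. Starts flat on the ribs along the box, blade towards the box's +y end, both ends under the hoods. Balances near mid-length.
- grip (a point): Point inside the turner's handle, 15 mm from the middle of its length towards the handle end, at mid thickness (9 mm above the underside); a good place to pinch across the 22 mm width.
- handle_end (a point): Centre of the turner's handle end face, 9 mm above its underside.
- blade_end (a point): Centre of the turner's blade end edge, 4 mm above its underside.
- jam_jar: Bystander: glass jam jar with white lid, 68 mm across, 84 mm high, origin under its centre; leave it alone.
- honey_jar: Bystander: glass honey jar with dark lid, 64 mm across, 99 mm high, origin under its centre; leave it alone.

How it is judged:
By the outcome, as a careful person would: the job done as asked, in the order asked, and still so for the second after the job is handed in, while the arm keeps its last pose, push and grip.
It also fails if it takes over 38 s, if anything falls off the work surface, if the arm or the gripper's body presses on something with over 40 N, if the wrist force passes 120 N, or if a joint passes its speed limit or range.

### The arm

A 7-joint arm with a two-finger parallel gripper is mounted at the origin on a cart in front of the work surface, level with it; the furniture and walls round the work are solid. World frame = base frame: x ahead of the robot, y to its left, z up, the work surface at z = 0. Lengths are in m, angles in rad, forces in N, time in s.
With the tool pointing down it reaches from about 0.425 to 0.95 m from the base axis. Payload 4.7 kg.
Tool frame: the origin (TCP) lies at the very end of the fingers, on their centre line; the grasp point (between the pads) lies bot.pinch_z behind it (bot.pinch_z is the distance from the TCP to the grasp point, in m); z points along the fingers, y is the line along which they close (so a half turn about z gives the same grasp; the last joint's range is limited). The gripper opens to 87 mm and grips with 3 to 60 N. Pads are 19 mm wide; open, the fingers measure 117 mm over their backs; the gripper's body (75 mm by 190 mm) begins 51 mm behind the grasp point.
Start: joints at [1.316, 0.469, -0.049, 1.532, 0.024, 1.141, -0.082], TCP at [0.151, -0.658, 0.223] pointing down, gripper open.
Joint ranges: [-2.59, 2.59], [-0.33, 1.99], [-1.39, 1.29], [0.1, 2.45], [-1.04, 4.18], [0.21, 1.99], [-2.66, 2.66]. Speed limits (rad/s): [2.57, 2.57, 3.14, 3.14, 3.14, 3.14, 3.14].

### API

Orientations are given as a 3x3 rotation matrix whose columns are the frame's x, y, z axes.
In Python, from bench import bot gives the robot as it stands.
- The arm moves only by the shell command python3 -m crank 'ROWS' [FORCE]. ROWS is text: rows parted by semicolons, each of 7 numbers parted by spaces: the shift along the world's x, y, z each as a share of 150 mm, from -1 to 1, then the turn, a rotation vector about the world's x, y, z each as a share of 180 degrees, from -1 to 1, then the opening, from -1 (shut) to 1 (fully open). In form: tx ty tz ax ay az hand; .... A call has 1 to 20 rows; each row shifts and turns the commanded pose from where the row before left it; what a row does not reach is not made up. A row lasts 1/10 s, in which the tool goes at most 50 mm and 8.59 degrees, less where a joint would pass 70% of its speed; a pose out of reach is approached as far as the arm can. A call with a number of a shift or a turn outside -1 to 1 is refused whole. A call with a gripper value outside its range is refused whole. The fingers move at their own pace and stop on an object; FORCE is the grip in N (left out, the last holds). Time passes only in rows, so rows that do not move let the fingers close. It gives the time, the measured TCP pose, the force, the opening and the grip force at its end, in the units of the state.
- bot.sense(): the state, without advancing time (a new reading comes with each control period).
- bot.grab_frame(name): name is "scene" or "top" or "wrist"; returns (picture, depth): 420x560x3 uint8, red, green, blue; 420x560 float32, m along the optical axis (not along the pixel's ray), 0 where there is no reading.
- bot.camera_info(name): a dict with "mtx" (3x3 intrinsics, pixels), "cam_to_world" (4x4, takes a point from camera to world coordinates); the wrist camera has in their place "hand_eye" (4x4, takes a point from camera to tool coordinates, whose origin is the TCP and whose axes are the flange's). Camera axes: x right, y down, z forward; pixel columns grow to the right and rows downward; lengths in m; the calibration is good to about 2 mm. A picture is of the moment at which its call begins: read the wrist's pose just before it. camera_info takes no time and is no camera call.
- bot.close_job(): hands the job in; it is judged then, once.
Trained networks look in the newest picture that a camera, given by its name, has taken for a name from the list of things; names that differ only in an ending like _2 or _b are one class to them, and where a whole thing is asked for, a point or a joint stands for the part that bears it (a point fixed in the world has none). Each returns a list of dicts, best first, with "p" (0 to 1); they miss things now and then, are a little off and sometimes report something else, mostly with a low value. They report only what shows in the picture. A call takes as long as a camera call.
- bot.find_in(target, camera): "point" ([x, y, z] in m, in world coordinates, good to about 4 mm: the middle of the surface that is visible of it).
- bot.silhouettes(target, camera): "pixels" (420x560 bool, what is visible of it).
- bot.place_of(target, camera): "point" ([x, y, z] in m, in world coordinates, good to about 4 mm: a listed point, or the origin of a listed thing).
The state is a dict: "time": time; "joints": joint angles; "joint_vel": joint speeds; "effort": joint torques, N m; "tcp_pos": TCP position; "ee_rot": TCP orientation; "force": force on the tool from outside, world axes, zero at the start; "torque": the same for the moment, N m; "opening": finger opening in m; "grasp_force": force on a finger pad.
Only numpy, scipy, OpenCV 4.12 (cv2) and the standard library are available. Lean on these libraries where they do the work, as an engineer would, in place of code of your own. Each camera call takes 0.05 s, during which the arm holds its last target. There are 200 camera calls.

## Working session

There is one attempt and no reset: what is moved stays moved. The work goes in short steps, Python scripts to look and compute and a shell command to move; the robot and the scene stay as the last step left them, time stands still between calls to the robot, and variables do not carry over. Pictures are saved under pics/ and viewed, at most 10 in all, crops included, and the job is handed in when it is done.

```bash
mkdir -p pics; ls; python3 - <<'E'
from bench import bot
import cv2, numpy as np
np.set_printoptions(precision=4,suppress=True)
s=bot.sense(); print(s['time'],s['tcp_pos'],s['ee_rot'],s['opening'],bot.pinch_z)
ims=[]
for c in ['scene','top']:
    im,d=bot.grab_frame(c); cv2.imwrite(f'pics/{c}0.png',im[:,:,::-1])
    for t in ['box','opening','turner','grip','handle_end','blade_end','jam_jar','honey_jar']:
        r=bot.place_of(t,c); print(c,t,[(np.round(x['point'],4).tolist(),round(x['p'],2)) for x in r[:2]])
E
```

```text
pics
0.0 [ 0.151  -0.6573  0.2215] [[ 0.9746  0.2239 -0.0005]
 [ 0.2239 -0.9746  0.0019]
 [-0.0001 -0.002  -1.    ]] 0.0870675778417896 0.0187
scene box [([0.4841, 0.0124, 0.0019], 0.66)]
scene opening [([0.4904, 0.0091, 0.0817], 0.62), ([0.4733, -0.1078, 0.0351], 0.57)]
scene turner [([0.4786, 0.0093, 0.0332], 0.68)]
scene grip [([0.4763, -0.0046, 0.0351], 0.86)]
scene handle_end [([0.4695, -0.1102, 0.0339], 0.85)]
scene blade_end []
scene jam_jar [([0.4812, 0.4442, -0.0031], 0.64)]
scene honey_jar [([0.5716, 0.4201, 0.0009], 0.8)]
top box [([0.487, 0.0073, -0.0027], 0.69)]
top opening [([0.4926, 0.0093, 0.0829], 0.93)]
top turner [([0.481, 0.0108, 0.0294], 0.98)]
top grip [([0.4768, -0.003, 0.0429], 0.56), ([0.4916, 0.009, 0.079], 0.43)]
top handle_end []
top blade_end [([0.4905, 0.1344, 0.0342], 0.69), ([0.4906, 0.0102, 0.0788], 0.29)]
top jam_jar [([0.4797, 0.4408, 0.0064], 0.59)]
top honey_jar [([0.5727, 0.4211, 0.0003], 0.95)]
```

View pics/top0.png

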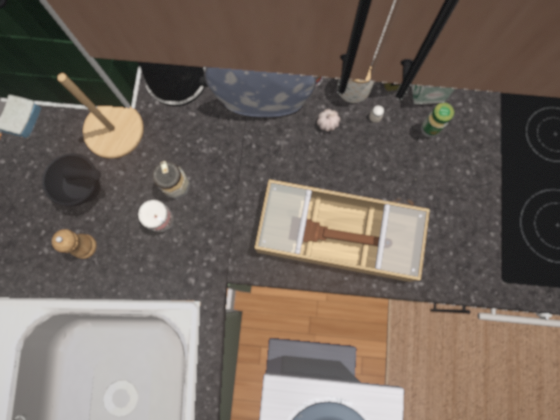

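View pics/scene0.png

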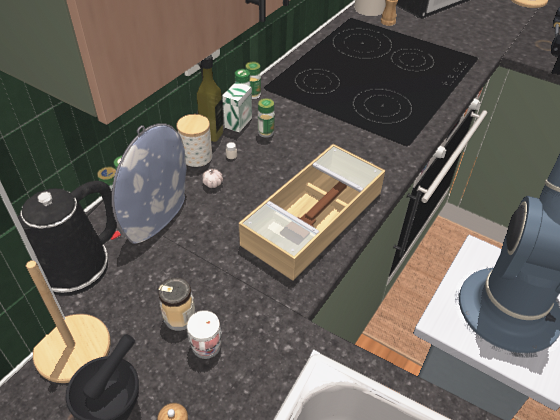

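The top view shows the box at about pixels (258–428, 182–278), with the turner along it: blade at about (312,232), handle end at (380,240). Both jars are well clear, at about (155,215) and (170,180). I'll now measure the yaws.

```bash
cat > h.py <<'E'
from bench import bot
import cv2, numpy as np
np.set_printoptions(precision=4,suppress=True)
def cloud(c):
    s=bot.sense(); im,d=bot.grab_frame(c); i=bot.camera_info(c)
    if c=='wrist':
        T=np.eye(4); T[:3,:3]=s['ee_rot']; T[:3,3]=s['tcp_pos']; T=T@np.array(i['hand_eye'])
    else: T=np.array(i['cam_to_world'])
    v,u=np.indices(d.shape); p=np.stack([u,v,np.ones_like(u)],-1)@np.linalg.inv(i['mtx']).T*d[...,None]
    return im,d,p@T[:3,:3].T+T[:3,3]
def mask(t,c):
    r=bot.silhouettes(t,c); return (r[0]['pixels'],r[0]['p']) if r else (None,0)
def rect(P):
    (c,sz,_)=r=cv2.minAreaRect(P.astype(np.float32)); b=cv2.boxPoints(r)
    e=max([b[1]-b[0],b[2]-b[1]],key=np.linalg.norm); e=e*np.sign(e[1]+1e-9)
    return np.array(c),np.array(sz),np.degrees(np.arctan2(-e[0],e[1]))
E
python3 - <<'E'
from h import *
for c in ['top','scene']:
    im,d,P=cloud(c)
    m,p=mask('box',c)
    if m is not None:
        Q=P[m&(d>0)]; Q=Q[(Q[:,2]>.074)&(Q[:,2]<.088)]; print(c,'box',p,len(Q),rect(Q[:,:2]),np.median(Q[:,2]))
    m,p=mask('turner',c)
    if m is not None:
        m=cv2.erode(m.astype(np.uint8),np.ones((3,3)))>0
        Q=P[m&(d>0)]; print(c,'turner',p,len(Q),np.percentile(Q[:,2],[5,50,95]))
        H=Q[(Q[:,2]>.04)&(Q[:,2]<.056)]
        if len(H)>20: print(rect(H[:,:2]),H.mean(0))
E
```

```text
top box 0.7 6726 (array([0.4885, 0.0143]), array([0.3717, 0.163 ]), np.float32(-5.3881073)) 0.07836096210798738
top turner 0.61 713 [0.0358 0.0457 0.0504]
(array([0.4838, 0.0113]), array([0.0408, 0.1667]), np.float32(0.59849393)) [0.4766 0.0003 0.047 ]
scene box 0.94 4324 (array([0.4871, 0.0141]), array([0.3778, 0.165 ]), np.float32(-5.4173374)) 0.0775544562967137
scene turner 0.65 375 [0.0358 0.0461 0.0497]
(array([ 0.4733, -0.0083]), array([0.1531, 0.0232]), np.float32(-1.4794091)) [ 0.472  -0.0088  0.0463]
```

```bash
python3 -m crank '0.3 0.28 0 0 0 0.046 1;0.3 0.28 0 0 0 0.046 1;0.27 0.3 0 0 0 0.046 1;0.24 0.32 0 0 0 0.046 1;0.2 0.33 0 0 0 0.046 1;0.18 0.33 0 0 0 0.046 1;0.16 0.33 0 0 0 0.046 1;0.14 0.33 0 0 0 0.046 1;0.1 0.33 0 0 0 0.03 1;0.1 0.33 0 0 0 0 1;0.08 0.33 0 0 0 0 1;0.06 0.33 0 0 0 0 1;0 0.2 0 0 0 0 1;0 0 0 0 0 0 1;0 0 0 0 0 0 1'
```

```text
time: 2.7
tcp_pos: [0.4287, -0.1113, 0.2228]
ee_rot: [[0.093, 0.996, 0.001], [0.996, -0.093, -0.001], [-0.001, 0.001, -1.0]]
force: [0.1, 0.5, -0.5]
opening: 0.0871
grasp_force: 0.0
```

```bash
python3 -m crank '0.1 0.2 0 0 0 0 1;0.1 0.2 0 0 0 0 1;0.1 0.2 0 0 0 0 1;0.02 0.1 0 0 0 0 1;0 0 0 0 0 0 1;0 0 0 0 0 0 1'; python3 - <<'E'
from h import *
im,d,P=cloud('wrist'); cv2.imwrite('pics/w1.png',im[:,:,::-1]); np.savez('w1',im=im,d=d,P=P)
for t in ['turner','grip','opening','handle_end','blade_end']:
    print(t,[(np.round(x['point'],4).tolist(),round(x['p'],2)) for x in bot.place_of(t,'wrist')[:2]])
m,p=mask('turner','wrist'); 
if m is not None:
    m=cv2.erode(m.astype(np.uint8),np.ones((5,5)))>0
    Q=P[m&(d>0)]; print(p,len(Q),np.percentile(Q[:,2],[5,50,95]))
    H=Q[(Q[:,2]>.043)&(Q[:,2]<.056)]; print(rect(H[:,:2]),H.mean(0),H[:,1].min(),H[:,1].max())
    H0=H[:,:2]; mu=H0.mean(0); v=np.linalg.svd(H0-mu,full_matrices=0)[2][0]; print(mu,v)
E
```

```text
time: 3.3
tcp_pos: [0.4766, -0.0083, 0.2223]
ee_rot: [[0.097, 0.995, -0.001], [0.995, -0.097, -0.001], [-0.001, -0.001, -1.0]]
force: [0.7, -1.0, -0.2]
opening: 0.0871
grasp_force: 0.0
turner [([0.4792, 0.0125, 0.0324], 0.93)]
grip [([0.4761, -0.0014, 0.0392], 0.62)]
opening [([0.4907, 0.0119, 0.0812], 0.91)]
handle_end [([0.4796, 0.015, 0.0315], 0.74)]
blade_end []
0.71 5078 [0.0358 0.0387 0.0476]
(array([ 0.4755, -0.0132]), array([0.1327, 0.0212]), np.float32(-4.7046466)) [ 0.4768 -0.0089  0.0466] -0.08005616448725486 0.053569985428699965
[ 0.4768 -0.0089] [-0.0666 -0.9978]
```

View pics/w1.png

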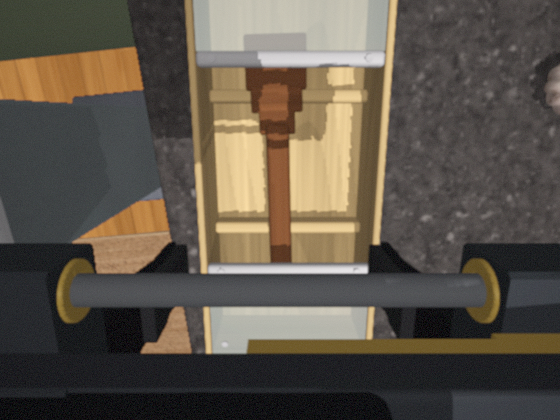

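The wrist view, with image up as +y, shows the handle at column 280, rows 135–262. The blade runs under the far lip at row 60, and the ribs are at rows 95 and 227. The measurements agree: grip is at about (0.477, -0.003, 0.039), and the box is yawed -5.4°. I'll descend with the gripper partly closed.

```bash
python3 -m crank '0.005 0.035 -0.15 0 0 0 0.4;0 0 -0.2 0 0 0 0.4;0 0 -0.2 0 0 0 0.4;0 0 -0.2 0 0 0 0.4;0 0 -0.2 0 0 0 0.4;0 0 -0.15 0 0 0 0.4;0 0 -0.1 0 0 0 0.4;0 0 -0.08 0 0 0 0.4;0 0 -0.05 0 0 0 0.4;0 0 0 0 0 0 0.4;0 0 0 0 0 0 0.4'
```

```text
time: 4.75
tcp_pos: [0.4778, -0.001, 0.0235]
ee_rot: [[0.095, 0.996, 0.001], [0.996, -0.095, 0.0], [0.0, 0.001, -1.0]]
force: [-0.2, -0.5, 0.1]
opening: 0.061
grasp_force: 0.0
```

Close with a moderately strong grip.

```bash
python3 -m crank '0 -0.01 -0.015 0 0 0 -1;0 0 0 0 0 0 -1;0 0 0 0 0 0 -1;0 0 0 0 0 0 -1;0 0 0 0 0 0 -1;0 0 0 0 0 0 -1;0 0 0 0 0 0 -1;0 0 0 0 0 0 -1' 40
```

```text
time: 5.55
tcp_pos: [0.4775, -0.0025, 0.0209]
ee_rot: [[0.095, 0.996, 0.0], [0.996, -0.095, 0.0], [0.0, 0.0, -1.0]]
force: [-0.3, 0.2, 0.9]
opening: 0.0216
grasp_force: 40.0
```

```bash
python3 -m crank '0 0 0.02 0 0 0 -1;0 0 0.025 0 0 0 -1;0 0 0.022 0 0 0 -1;0 0 0 0 0 0 -1;0.003 0.03 0 0 0 0 -1;0.006 0.06 0 0 0 0 -1;0.006 0.06 0 0 0 0 -1;0.006 0.06 0 0 0 0 -1;0.005 0.06 0 0 0 0 -1;0.004 0.04 0 0 0 0 -1;0 0.02 0 0 0 0 -1;0 0 0 0 0 0 -1;0 0 0 0 0 0 -1'; python3 - <<'E'
from h import *
for c in ['wrist','scene','top']:
    im,d=bot.grab_frame(c); cv2.imwrite(f'pics/{c}2.png',im[:,:,::-1])
    for t in ['turner','blade_end','handle_end']:
        print(c,t,[(np.round(x['point'],4).tolist(),round(x['p'],2)) for x in bot.place_of(t,c)[:1]])
E
```

```text
time: 6.85
tcp_pos: [0.4818, 0.0466, 0.0308]
ee_rot: [[0.095, 0.995, -0.0], [0.995, -0.095, -0.0], [-0.0, -0.0, -1.0]]
force: [-0.6, -0.5, -0.8]
opening: 0.0216
grasp_force: 40.0
wrist turner [([0.4875, 0.0635, 0.0406], 0.55)]
wrist blade_end []
wrist handle_end []
scene turner [([0.4842, 0.0121, 0.0016], 0.7)]
scene blade_end []
scene handle_end []
top turner [([0.4848, 0.0653, 0.0376], 0.53)]
top blade_end []
top handle_end []
```

View pics/scene2.png

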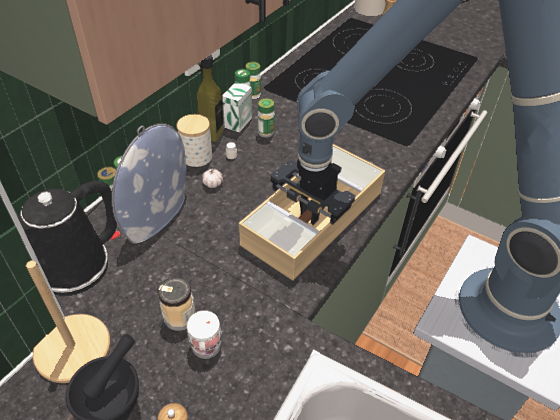

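View pics/wrist2.png

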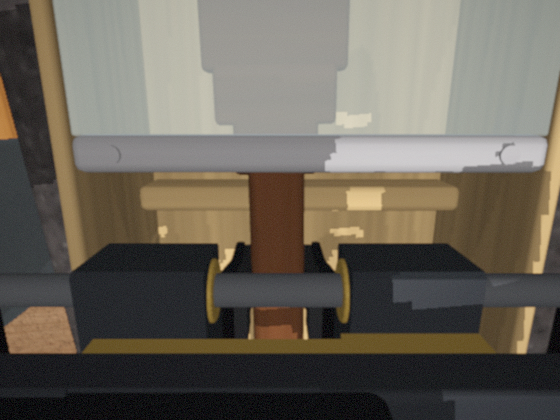

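The wrist view shows the handle running under the lip at row 150, columns 250–305. The blade is visible through the hood and clear of the walls. The scene view shows nothing touching. Now I'll tip it, starting with 10°.

```bash
python3 -m crank '0 -0.006 0.009 -0.0139 0.0013 0 -1;0 -0.005 0.009 -0.0139 0.0013 0 -1;-0.001 -0.006 0.017 -0.0139 0.0013 0 -1;0 -0.005 0.018 -0.0139 0.0013 0 -1;0 0 0 0 0 0 -1;0 0 0 0 0 0 -1'
```

```text
time: 8.05
tcp_pos: [0.4817, 0.0439, 0.0387]
ee_rot: [[0.092, 0.996, -0.016], [0.98, -0.094, -0.173], [-0.174, 0.0, -0.985]]
force: [0.0, -0.4, -1.4]
opening: 0.0214
grasp_force: 40.0
```

```bash
python3 -m crank '0 -0.006 0.021 -0.0139 0.0013 0 -1;0 -0.005 0.021 -0.0139 0.0013 0 -1;0 -0.006 0.021 -0.0139 0.0013 0 -1;-0.001 -0.005 0.022 -0.0139 0.0013 0 -1;0 -0.006 0.028 -0.0139 0.0013 0 -1;0 -0.005 0.029 -0.0139 0.0013 0 -1;0 0 0 0 0 0 -1;0 0 0 0 0 0 -1'; python3 - <<'E'
from h import *
for c in ['scene','wrist']:
    im,d=bot.grab_frame(c); cv2.imwrite(f'pics/{c}3.png',im[:,:,::-1])
    for t in ['turner','handle_end','blade_end']:
        print(c,t,[(np.round(x['point'],4).tolist(),round(x['p'],2)) for x in bot.place_of(t,c)[:1]])
E
```

```text
time: 8.85
tcp_pos: [0.4814, 0.0382, 0.0598]
ee_rot: [[0.086, 0.995, -0.04], [0.902, -0.095, -0.422], [-0.424, 0.0, -0.906]]
force: [0.4, -0.5, -0.8]
opening: 0.0217
grasp_force: 40.0
scene turner [([0.4842, 0.0519, 0.0658], 0.51)]
scene handle_end [([0.4752, -0.0513, 0.1189], 0.76)]
scene blade_end []
wrist turner [([0.4864, 0.0556, 0.0641], 0.68)]
wrist handle_end []
wrist blade_end []
```

View pics/wrist3.png

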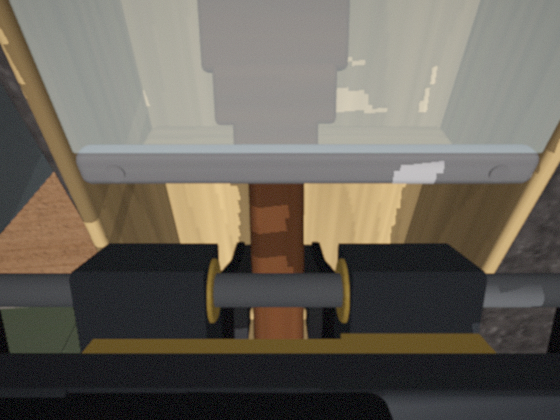

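Forces are near zero, and the handle end is at z≈0.119, so the turner hasn't slipped. The view shows the handle under the lip at row 165, still clear. I'll draw it out along the slant.

```bash
python3 -m crank '-0.003 -0.03 0.014 0 0 0 -1;-0.006 -0.06 0.028 0 0 0 -1;-0.006 -0.06 0.028 0 0 0 -1;-0.006 -0.06 0.028 0 0 0 -1;-0.006 -0.06 0.028 0 0 0 -1;-0.006 -0.06 0.028 0 0 0 -1;-0.006 -0.06 0.028 0 0 0 -1;-0.006 -0.06 0.028 0 0 0 -1;-0.006 -0.06 0.028 0 0 0 -1;-0.006 -0.06 0.028 0 0 0 -1;-0.006 -0.06 0.028 0 0 0 -1;-0.003 -0.03 0.014 0 0 0 -1;0 0 0 0 0 0 -1;0 0 0 0 0 0 -1'; python3 - <<'E'
from h import *
for c in ['scene','wrist']:
    im,d=bot.grab_frame(c); cv2.imwrite(f'pics/{c}4.png',im[:,:,::-1])
    for t in ['turner','handle_end','blade_end']:
        print(c,t,[(np.round(x['point'],4).tolist(),round(x['p'],2)) for x in bot.place_of(t,c)[:1]])
E
```

```text
time: 10.65
tcp_pos: [0.4718, -0.0601, 0.1063]
ee_rot: [[0.086, 0.996, -0.039], [0.901, -0.094, -0.422], [-0.424, 0.001, -0.906]]
force: [-0.2, -0.2, -0.9]
opening: 0.0215
grasp_force: 40.0
scene turner [([0.475, -0.0436, 0.1122], 0.58)]
scene handle_end [([0.4664, -0.1503, 0.1638], 0.6)]
scene blade_end [([0.4788, 0.0649, 0.0658], 0.63)]
wrist turner [([0.4758, -0.0385, 0.1082], 0.55)]
wrist handle_end []
wrist blade_end []
```

View pics/wrist4.png

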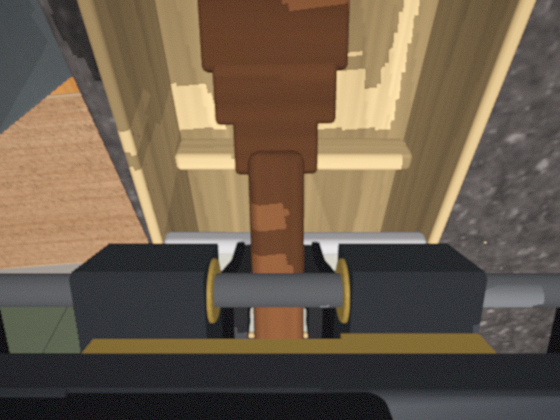

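The blade is now fully inside the opening: the tip is at y≈0.065, with the lip at about 0.098. Lift straight up.

```bash
python3 -m crank '0 0 0.04 0 0 0 -1;0 0 0.1 0 0 0 -1;0 0 0.1 0 0 0 -1;0 0 0.1 0 0 0 -1;0 0 0.1 0 0 0 -1;0 0 0.1 0 0 0 -1;0 0 0.1 0 0 0 -1;0 0 0.1 0 0 0 -1;0 0 0.1 0 0 0 -1;0 0 0.04 0 0 0 -1;0 0 0 0 0 0 -1;0 0 0 0 0 0 -1;0 0 0 0 0 0 -1;0 0 0 0 0 0 -1'; python3 - <<'E'
from h import *
im,d=bot.grab_frame('scene'); cv2.imwrite('pics/scene5.png',im[:,:,::-1])
for t in ['turner','handle_end','blade_end','jam_jar','honey_jar']:
    print(t,[(np.round(x['point'],4).tolist(),round(x['p'],2)) for x in bot.place_of(t,'scene')[:1]])
E
```

```text
time: 12.45
tcp_pos: [0.4713, -0.0604, 0.2376]
ee_rot: [[0.085, 0.996, -0.041], [0.901, -0.094, -0.423], [-0.425, -0.001, -0.905]]
force: [0.1, -0.3, 0.3]
opening: 0.0215
grasp_force: 40.0
turner [([0.4727, -0.0427, 0.2439], 0.9)]
handle_end [([0.4642, -0.1472, 0.2962], 0.72)]
blade_end [([0.4804, 0.0659, 0.1949], 0.97)]
jam_jar [([0.4836, 0.4435, 0.0002], 0.68)]
honey_jar [([0.5744, 0.421, 0.0032], 0.62)]
```

View pics/scene5.png

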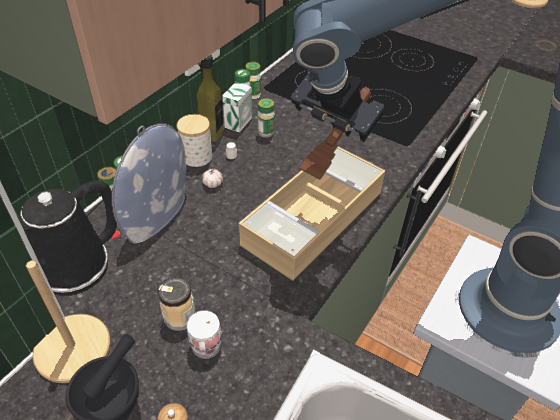

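The turner is held at a slant above the box, with its lowest point (blade end) at z≈0.19 against the 0.13 needed. It touches nothing else, and the jars are where they were.

```bash
python3 -c "
from bench import bot
print(bot.close_job())"
```

```text
the job is handed in; nothing more can be done
None
```

The turner is out of the box and held still in the gripper, its lowest point about 11 cm above the box top; the jars were not disturbed, contact forces stayed near zero, and the job was handed in at about 12.5 s.

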